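Set the bench gauge's pointer to the forked clip

ROBOT

A 6-joint arm with a two-finger parallel gripper is mounted at the origin on a cart in front of the work surface, level with it; the furniture and walls round the work are solid. World frame = base frame: x ahead of the robot, y to its left, z up, the work surface at z = 0. Lengths are in m, angles in rad, forces in N, time in s.
With the tool pointing down it reaches from about 0.325 to 0.925 m from the base axis. Payload 3.1 kg.
Tool frame: the origin (TCP) lies midway between the tips of the shut fingers; the grasp point (between the pads) lies 19 mm behind it; x points along the fingers, y is the direction in which the jaws open and shut, and the axes are right-handed (so a half turn about x gives the same grasp; the last joint's range is limited). The gripper opens to 85 mm and grips with 20 to 120 N. Pads are 22 mm wide; open, the fingers measure 114 mm over their backs; the gripper's body (76 mm by 85 mm) begins 54 mm behind the grasp point. The pads swing forward as they close: fully open they stand 13 mm farther back than shut.
Start: joints at [-1.233, 0.217, 1.613, -0, 1.311, -0.112], TCP at [0.272, -0.563, 0.231] pointing down, gripper open.
Joint ranges: [-2.75, 2.75], [-0.78, 2.1], [0.31, 2.55], [-1.13, 4.27], [0.13, 2.63], [-2.58, 2.58]. Speed limits (rad/s): [2.79, 2.79, 3.14, 3.14, 3.14, 3.14].

INTERFACE

Orientations are given as a unit quaternion [w, x, y, z].
In Python, from rig import arm gives the robot as it stands.
- The arm moves only by the tool step_arm, never from a script. Its argument "rows" is a list of rows, each an object with "grip": the closure, from -1 (fully open) to 1 (shut); "slide": the shift along the tool's x, y, z in m, a list of three; "turn": the turn about the tool's x in rad. In form: [{"grip": grip, "slide": [tx, ty, tz], "turn": turn}, ...]. A call has exactly 8 rows; each row is the pose to reach, as a shift and turn from the pose measured when the call began, along the tool's axes at that moment; what a row does not reach only later rows make up. A row lasts 1/12 s, in which the tool goes at most 41.7 mm and 7.16 degrees, less where a joint would pass 70% of its speed; a pose out of reach is approached as far as the arm can. A call with a gripper value outside its range is refused whole. The fingers move at their own pace and stop on an object; "newtons" is the grip in N (left out, the last holds). Time passes only in rows, so rows that repeat a pose let the fingers close, or fill a call up. It gives the time, the measured TCP pose, the force and the opening at its end, in the units of the state.
- arm.get_state(): the state, without advancing time (a new reading comes with each control period).
- arm.snapshot(name): name is "scene" or "top" or "wrist"; returns a dict with "pixels" (384x512x3 uint8, red, green, blue), "range_z" (384x512 float32, m along the optical axis (not along the pixel's ray), 0 where there is no reading), "fovy" (degrees; the focal length in pixels is half the picture's height over the tangent of half this angle, whatever the lens; pixels are square), "cx", "cy" (the principal point, pixels), "dist" ([k1, k2, p1, p2, k3] as OpenCV has them; the pictures are not rectified), "rvec" (rotation vector, rad) and "tvec" (3), from world to camera coordinates, as OpenCV has them. Camera axes: x right, y down, z forward; pixel columns grow to the right and rows downward; lengths in m; the calibration is good to about 2 mm. A picture is of the moment at which its call begins.
- arm.sign_off(): hands the job in, once; it reports no verdict.
The state is a dict: "clock": time; "joints": joint angles; "joint_vel": joint speeds; "effort": joint torques, N m; "tcp_pos": TCP position; "tool_rot": TCP orientation; "wrist_force": force on the tool from outside, world axes, zero at the start; "wrist_torque": the same for the moment, N m; "grip_width": finger opening in m.
Only numpy, scipy, OpenCV 4.12 (cv2) and the standard library are available. Lean on these libraries where they do the work, as an engineer would, in place of code of your own. Each camera call takes 0.05 s, during which the arm holds its last target.

TASK

The next batch of rings is measured at the size marked by the forked clip on the bench gauge. Turn the gauge's knob until the pointer stands opposite the middle of the forked clip (not the clip with the single pin), then let go of the knob. Do not push the pointer itself.

Things in the scene. Friction and masses are not known exactly. Their poses are not given: they have to be found in the camera images.
- knob (a joint): Angle (rad) of the gauge's black bar knob, positive counter-clockwise seen from above, stops at -1.36 and +1.36. Geared to the pointer: +1 rad moves it 55 mm along the gauge's +y (to the left, seen from the knob towards the clips). Stiff (about 0.05 N m), no spring, stays where it is left. The wanted setting is under 1.35 rad from the start.
- knob_grip (a point): On the knob's upright axis at the height to grip, 72 mm above the desk. The grip is an upright bar 46 mm long (point x axis), 14 mm thick (point y axis), 44 to 86 mm above the desk, over a 46 mm wide skirt whose top is at 48 mm. The axes turn with the knob. The gauge is a grey plate, 148 x 206 mm, fixed, knob in its front half; all but knob and clips is under 42 mm high.
- pointer: The pointer: a black arrow tip, 10 mm wide, on a black block (24 x 28 x 18 mm) that the knob drives along the slide behind it. Origin at the pointer's tip, 27 mm above the desk; x axis: the way it points (away from the knob, to the clips), y axis: along the slide (the gauge's y), z up.
- fork_index: The forked clip, fixed: a dark steel block 18 x 30 x 12 mm on the bar along the gauge's far edge, with two upright prongs, 20 mm clear between them, top 50 mm above the desk. Origin under its middle, 14 mm above the desk; axes as the pointer's (y along the slide). A like clip with one pin in place of the prongs stands on the other half of the bar; either may be left or right.

How it is judged:
By the outcome, as a careful person would: the job done as asked, in the order asked, and still so for the second after the job is handed in, with the robot touching nothing.
It also fails if it takes over 32 s, if anything falls off the work surface, if the arm or the gripper's body presses on something with over 40 N, if the wrist force passes 120 N, or if a joint passes its speed limit or range.

## Working session

There is one attempt and no reset: what is moved stays moved. The work goes in short steps, Python scripts to look and compute and a tool call to move; the robot and the scene stay as the last step left them, time stands still between calls to the robot, and variables do not carry over. Pictures are saved under pics/ and viewed, and the job is handed in when it is done.

Besides the shell and the picture viewer there is one more tool, called as name([rows], argument=value, ...), one row to a line, values as JSON. step_arm: Moves the arm, as the interface text tells. Its arguments: {"type":"object","properties":{"rows":{"type":"array"},"newtons":{"type":"number"}},"required":["rows"]}

```bash
ls; mkdir -p pics; python3 - <<'E'
from rig import arm
import cv2,pickle
print(arm.get_state())
for n in ["scene","top","wrist"]:
    s=arm.snapshot(n); pickle.dump(s,open(f"{n}0.pkl","wb"))
    cv2.imwrite(f"pics/{n}0.png",s["pixels"][:,:,::-1])
    print(n,s["fovy"],s["cx"],s["cy"],s["dist"],s["rvec"],s["tvec"])
E
```

```text
pics
{'clock': 0.0, 'joints': array([-1.23322459e+00,  2.17796680e-01,  1.61492874e+00,  9.72346170e-06,
        1.31134105e+00, -1.12217406e-01]), 'joint_vel': array([-1.76300537e-03, -1.16377118e-03, -1.12444546e-03,  2.54642307e-07,
        3.58801957e-04, -2.34105008e-03]), 'effort': array([-5.23257550e-04, -3.96851599e+01, -3.03850400e+01, -2.37047507e-04,
        9.63294588e-03,  4.20711530e-06]), 'tcp_pos': array([ 0.2714714 , -0.56204383,  0.22994475]), 'tool_rot': array([-0.15681691, -0.68920478, -0.15855582,  0.68939486]), 'wrist_force': array([-1.44252017,  0.8180732 ,  0.04982553]), 'wrist_torque': array([0.00902617, 0.01553422, 0.01278961]), 'grip_width': 0.08514388755222062}
scene 49.876844711511595 257.09840453574276 188.01221563357836 [-0.13121193  0.          0.          0.          0.        ] [ 0.75153562 -2.58677303  1.09361253] [0.55206921 0.19988253 0.78455694]
top 42.84305868899938 256.24730126896213 184.8615428715645 [-0.04187218  0.          0.          0.          0.        ] [ 2.21607413 -2.14509889  0.16994296] [0.08952307 0.56638445 0.86863871]
wrist 58.03005407557488 257.2444681167695 196.53465897575848 [-0.07907944  0.          0.          0.          0.        ] [-2.45143255  1.53820666  0.22070877] [-0.62423373 -0.03537664  0.37897524]
```

View pics/top0.png

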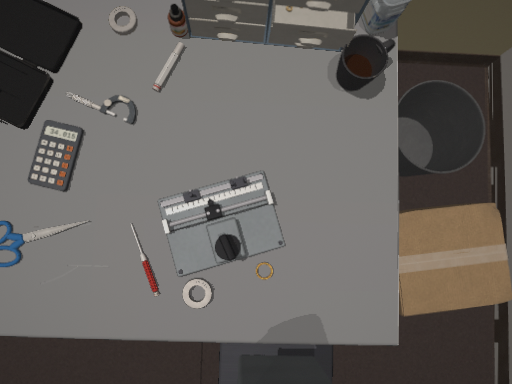

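View pics/scene0.png

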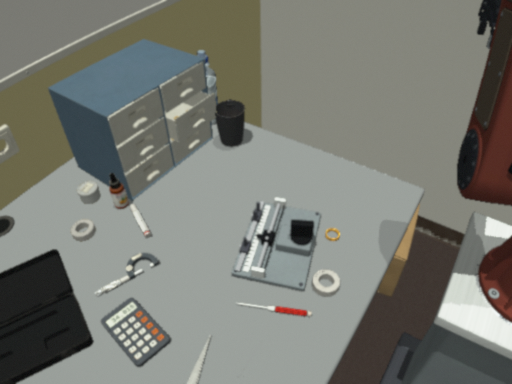

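View pics/wrist0.png

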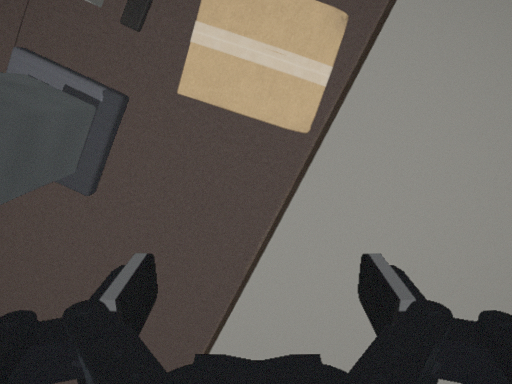

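The top view shows the gauge plate near (222,222), the knob near (228,246), the pointer near (213,210), and two clips near (192,196) and (238,183). I'll enlarge it next.

```bash
cat > h.py <<'E'
import numpy as np,cv2
def K(s):
    f=s["pixels"].shape[0]/2/np.tan(np.radians(s["fovy"])/2)
    return np.array([[f,0,s["cx"]],[0,f,s["cy"]],[0,0,1]])
def ray(s,u,v):
    R=cv2.Rodrigues(np.array(s["rvec"]))[0];t=np.array(s["tvec"]).ravel()
    p=cv2.undistortPoints(np.array([[[u,v]]],float),K(s),np.array(s["dist"]))[0,0]
    return -R.T@t, R.T@np.array([p[0],p[1],1])
def atz(s,u,v,z):
    c,d=ray(s,u,v); return c+d*(z-c[2])/d[2]
def proj(s,P):
    return cv2.projectPoints(np.array(P,float).reshape(-1,3),np.array(s["rvec"]),np.array(s["tvec"]),K(s),np.array(s["dist"]))[0].reshape(-1,2)
def crop(s,x0,x1,y0,y1,k,fn):
    im=cv2.resize(s["pixels"][y0:y1,x0:x1,::-1],None,fx=k,fy=k,interpolation=cv2.INTER_CUBIC)
    for x in range((x0+9)//10*10,x1,10):
        cv2.line(im,((x-x0)*k,0),((x-x0)*k,6),(0,0,255)); cv2.putText(im,str(x),((x-x0)*k,16),0,.35,(0,0,255))
    for y in range((y0+9)//10*10,y1,10):
        cv2.line(im,(0,(y-y0)*k),(6,(y-y0)*k),(0,0,255)); cv2.putText(im,str(y),(8,(y-y0)*k+4),0,.35,(0,0,255))
    cv2.imwrite(fn,im)
E
python3 - <<'E'
import pickle;from h import *
s=pickle.load(open("top0.pkl","rb"))
crop(s,155,290,170,280,5,"pics/top0c.png")
s=pickle.load(open("scene0.pkl","rb"))
crop(s,225,335,190,290,6,"pics/scene0c.png")
E
```

```text
(no output)
```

View pics/top0c.png

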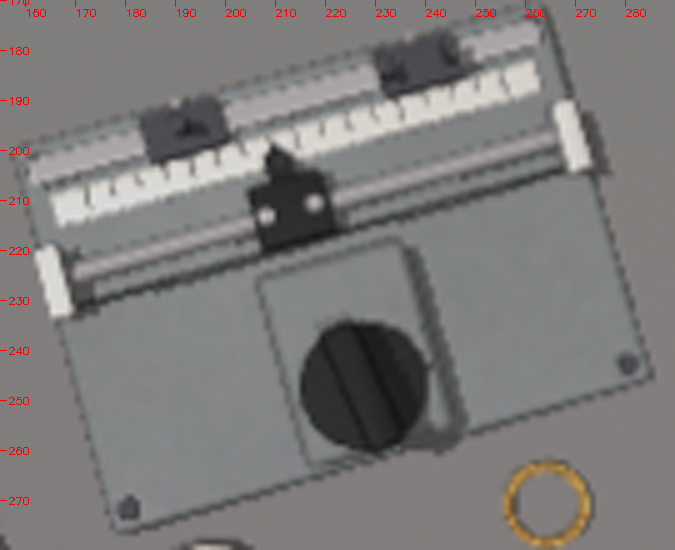

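View pics/scene0c.png

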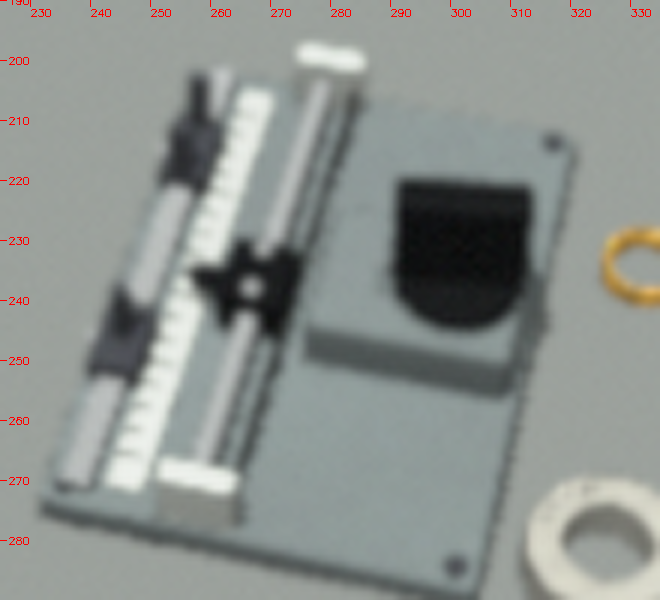

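```bash
python3 - <<'E'
import pickle;from h import *
s=pickle.load(open("top0.pkl","rb"))
P=lambda u,v,z:atz(s,u,v,z)
kn=P(228.3,245.5,.086)
# bar top edges ends for knob direction
print("knob",kn, P(219,236.5,.086),P(231,257,.086), P(226,234,.086),P(238,253,.086))
tip=P(208,199,.027); fk=P(237,182.5,.026); pn=P(190,196,.026)
print("tip",tip,"fork",fk,"pin",pn)
a=P(54/5+155,288/5+170,.02);b=P(573/5+155,136/5+170,.02)
yl=(a-b)[:2];yl/=np.linalg.norm(yl);print("gauge y",yl,np.arctan2(yl[1],yl[0]))
xl=np.array([yl[1],-yl[0]]);print("x",xl,np.degrees(np.arctan2(xl[1],xl[0])))
for n,p in dict(tip=tip,fork=fk,pin=pn).items(): d=(p-kn)[:2];print(n,d@xl,d@yl)
print("cam",ray(s,0,0)[0])
E
```

```text
knob [0.45157286 0.15436234 0.086     ] [0.46627046 0.17067838 0.086     ] [0.43237912 0.14910435 0.086     ] [0.47086789 0.15896707 0.086     ] [0.43944454 0.13749604 0.086     ]
tip [0.53443349 0.19538368 0.027     ] fork [0.56684023 0.14337887 0.026     ] pin [0.53890934 0.22856469 0.026     ]
gauge y [-0.31356187  0.94956777] 1.889738091524142
x [0.94956777 0.31356187] 18.27401702944021
tip 0.09154451501127886 0.012970608964351477
fork 0.10601018873136399 -0.04657300036649097
pin 0.10619893522727762 0.04307476563619863
cam [0.45935006 0.14259302 0.92304046]
```

```bash
cat > plan.py <<'E'
from rig import arm
from h import *
from scipy.spatial.transform import Rotation as R
import sys
def plan(tgt,barang):
    st=arm.get_state();q=st["tool_rot"];r=R.from_quat([q[1],q[2],q[3],q[0]]).as_matrix()
    print("clock",st["clock"],"tcp",st["tcp_pos"],"j",st["joints"].round(3),"w",st["grip_width"],"F",st["wrist_force"].round(2))
    print(r.round(4))
    print("slide",(r.T@(np.array(tgt)-st["tcp_pos"])).round(4))
    ya=np.degrees(np.arctan2(r[1,1],r[0,1]))
    for k in (90,-90):
        d=(barang+k-ya+180)%360-180
        print("world ccw deg",d,"turn rad",-np.radians(d))
if __name__=="__main__": plan([float(x) for x in sys.argv[1:4]],float(sys.argv[4]))
E
python3 plan.py .4516 .1544 .23 33.3
```

```text
clock 0.15 tcp [ 0.27153512 -0.56222524  0.23024271] j [-1.233  0.218  1.615  0.     1.311 -0.112] w 0.08548683371339542 F [-0.69 -0.54 -0.99]
[[-6.000e-04  4.347e-01 -9.006e-01]
 [ 1.800e-03 -9.006e-01 -4.347e-01]
 [-1.000e+00 -1.900e-03 -2.000e-04]]
slide [ 0.0014 -0.5671 -0.4737]
world ccw deg -172.4683700613765 turn rad 3.010140913119035
world ccw deg 7.531629938623496 turn rad -0.13145174047075844
```

step_arm([
  {"grip": -1, "slide": [0, -0.04, -0.033], "turn": 0},
  {"grip": -1, "slide": [0, -0.07, -0.058], "turn": 0},
  {"grip": -1, "slide": [0, -0.1, -0.083], "turn": 0},
  {"grip": -1, "slide": [0, -0.13, -0.108], "turn": 0},
  {"grip": -1, "slide": [0, -0.16, -0.133], "turn": 0},
  {"grip": -1, "slide": [0, -0.19, -0.158], "turn": 0},
  {"grip": -1, "slide": [0, -0.22, -0.183], "turn": 0},
  {"grip": -1, "slide": [0, -0.25, -0.208], "turn": 0},
], newtons=40)

```text
clock: 0.82
tcp_pos: [0.35, -0.2446, 0.2305]
tool_rot: [-0.157, -0.689, -0.158, 0.689]
wrist_force: [1.1, -0.1, 0.2]
grip_width: 0.0855
```

```bash
python3 plan.py .4516 .1544 .23 33.3
```

```text
clock 0.8167 tcp [ 0.34998004 -0.24462386  0.23045222] j [-7.750e-01 -2.250e-01  2.056e+00  1.000e-03  1.313e+00  3.460e-01] w 0.08553768135612365 F [ 1.15 -0.14  0.18]
[[-6.000e-04  4.342e-01 -9.008e-01]
 [ 2.100e-03 -9.008e-01 -4.342e-01]
 [-1.000e+00 -2.100e-03 -4.000e-04]]
slide [ 0.0012 -0.3153 -0.2648]
world ccw deg -172.43520808062942 turn rad 3.009562127368515
world ccw deg 7.5647919193705775 turn rad -0.13203052622127798
```

step_arm([
  {"grip": -1, "slide": [0, -0.03, -0.025], "turn": 0},
  {"grip": -1, "slide": [0, -0.06, -0.05], "turn": 0},
  {"grip": -1, "slide": [0, -0.09, -0.075], "turn": -0.03},
  {"grip": -1, "slide": [0, -0.12, -0.1], "turn": -0.06},
  {"grip": -1, "slide": [0, -0.15, -0.125], "turn": -0.09},
  {"grip": -1, "slide": [0, -0.18, -0.15], "turn": -0.13},
  {"grip": -1, "slide": [0, -0.21, -0.176], "turn": -0.13},
  {"grip": -1, "slide": [0, -0.24, -0.202], "turn": -0.13},
])

```text
clock: 1.48
tcp_pos: [0.4276, 0.0613, 0.231]
tool_rot: [0.201, 0.678, 0.203, -0.677]
wrist_force: [0.8, 0.6, -0.0]
grip_width: 0.0855
```

```bash
python3 plan.py .4516 .1544 .23 33.3; python3 - <<'E'
from rig import arm
import cv2,pickle
for n in ["wrist"]:
    s=arm.snapshot(n); pickle.dump(s,open(f"{n}1.pkl","wb"))
    cv2.imwrite(f"pics/{n}1.png",s["pixels"][:,:,::-1])
E
```

```text
clock 1.4833 tcp [0.42755773 0.06132954 0.23103737] j [-2.200e-02 -2.150e-01  2.046e+00  2.000e-03  1.310e+00  9.690e-01] w 0.08551240174123159 F [ 0.81  0.62 -0.03]
[[-0.      0.5476 -0.8367]
 [ 0.0019 -0.8367 -0.5476]
 [-1.     -0.0016 -0.001 ]]
slide [ 0.0012 -0.0647 -0.0711]
world ccw deg -179.90194901867676 turn rad 3.139881341130891
world ccw deg 0.09805098132321177 turn rad -0.0017113124589015118
```

View pics/wrist1.png

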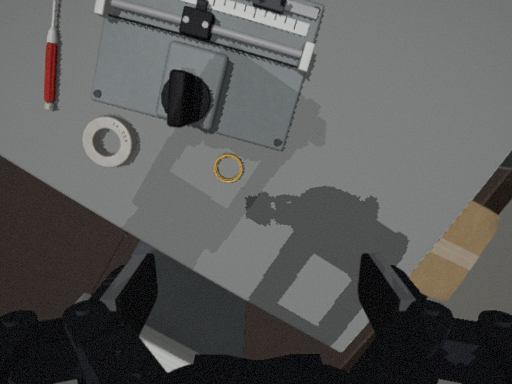

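The wrist view shows the knob at (185,98), the pointer at (198,20), and the clip at the top edge near (268,3). I'll move above the knob.

step_arm([
  {"grip": -1, "slide": [0, -0.03, -0.033], "turn": 0},
  {"grip": -1, "slide": [0, -0.05, -0.055], "turn": 0},
  {"grip": -1, "slide": [0, -0.06, -0.067], "turn": 0},
  {"grip": -1, "slide": [0, -0.065, -0.071], "turn": 0},
  {"grip": -1, "slide": [0, -0.065, -0.071], "turn": 0},
  {"grip": -1, "slide": [0, -0.065, -0.071], "turn": 0},
  {"grip": -1, "slide": [0, -0.065, -0.071], "turn": 0},
  {"grip": -1, "slide": [0, -0.065, -0.071], "turn": 0},
])

```text
clock: 2.2
tcp_pos: [0.4519, 0.16, 0.2321]
tool_rot: [0.2, 0.679, 0.206, -0.676]
wrist_force: [0.1, 0.4, -0.5]
grip_width: 0.0855
```

```bash
python3 plan.py .4516 .1544 .053 33.3; python3 - <<'E'
from rig import arm
import cv2,pickle
from h import *
for n in ["wrist"]:
    s=arm.snapshot(n); pickle.dump(s,open(f"{n}2.pkl","wb"))
    cv2.imwrite(f"pics/{n}2.png",s["pixels"][:,:,::-1])
E
```

```text
clock 2.2 tcp [0.45185577 0.16001283 0.23208394] j [ 0.188 -0.105  1.949  0.009  1.294  1.174] w 0.08547166575645762 F [ 0.11  0.36 -0.47]
[[ 0.0014  0.5504 -0.8349]
 [ 0.0087 -0.8349 -0.5504]
 [-1.     -0.0065 -0.006 ]]
slide [0.179  0.0057 0.0044]
world ccw deg 179.90303084993042 turn rad -3.1399002226482184
world ccw deg -0.09696915006958307 turn rad 0.001692430941574713
```

View pics/wrist2.png

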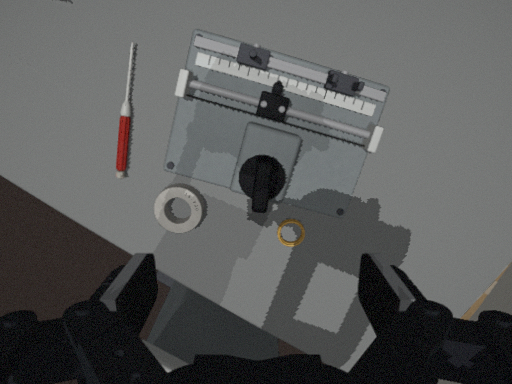

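```bash
python3 - <<'E'
import pickle;from h import *
s=pickle.load(open("wrist2.pkl","rb"))
crop(s,160,400,25,220,3,"pics/wrist2c.png")
crop(s,230,370,40,130,5,"pics/wrist2d.png")
E
```

```text
(no output)
```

View pics/wrist2c.png

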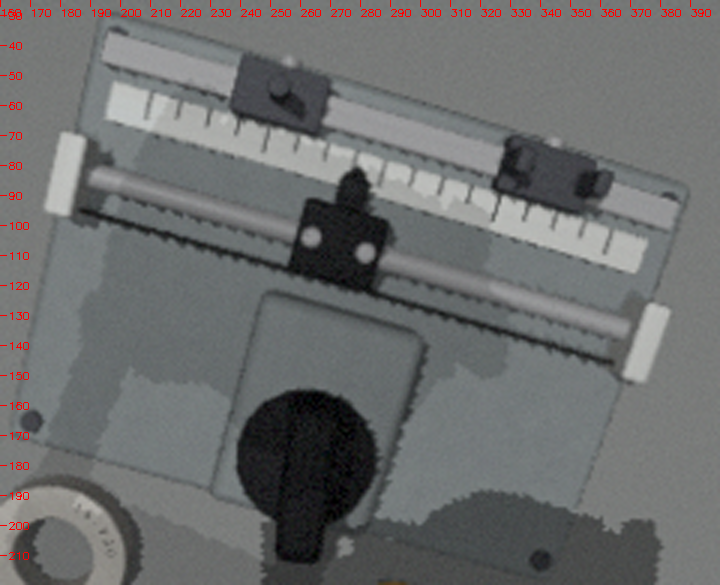

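View pics/wrist2d.png

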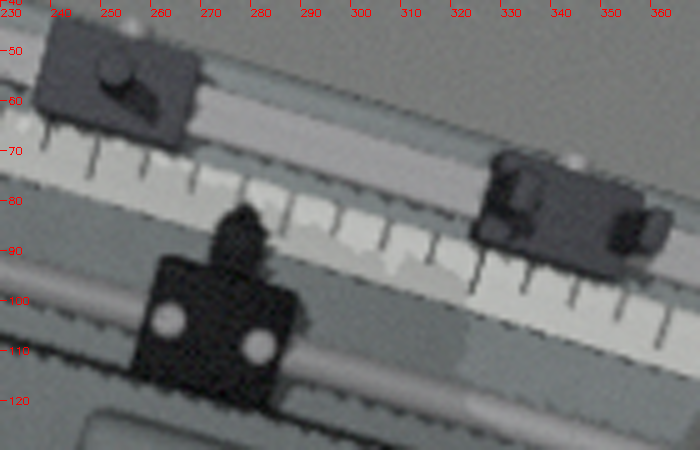

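The wrist view shows two prongs on the right clip, near (331,77) and (360,86), and a single pin on the left clip, near (252,54). So the fork is the right-hand clip. The pointer tip is at (276,81).

```bash
python3 - <<'E'
import pickle;from h import *
s=pickle.load(open("wrist2.pkl","rb"))
P=lambda u,v,z:atz(s,u,v,z)
tip=P(276.5,81,.027)
c=[P(*p,.026) for p in [(325,88),(353,96),(358,78),(329,70)]]
print([np.linalg.norm(c[i]-c[(i+1)%4]).round(4) for i in range(4)])
fk=np.mean(c,0)
xy=lambda u,v:[160+u/3,25+v/3]
a=P(*xy(92,178),.02);b=P(*xy(630,325),.02)
yl=(a-b)[:2];yl/=np.linalg.norm(yl);xl=np.array([yl[1],-yl[0]])
print("gx deg",np.degrees(np.arctan2(xl[1],xl[0])))
# knob bar top, edges
e=[P(*xy(*p),.086) for p in [(284,440),(323,440),(277,562),(320,562)]]
print(e)
# knob from skirt circle (z .048)
print("skirt",P(*xy(306,460),.048))
for n,p in dict(tip=tip,fork=fk).items(): print(n,p,(p[:2]-[.4516,.1544])@xl,(p[:2]-[.4516,.1544])@yl)
pr=[P(331,77,.05),P(360,86,.05)]
print((fk-tip)[:2]@yl)
print(s["range_z"][int(82),341],s["range_z"][100,272], )
R=cv2.Rodrigues(np.array(s["rvec"]))[0]
def dep(u,v):
    c0,d=ray(s,u,v); return c0+d*s["range_z"][v,u]
for p in [(341,83),(272,100),(276,84),(255,200),(253,205),(255,175)]: print(p,dep(*p))
E
```

```text
[np.float64(0.0289), np.float64(0.0175), np.float64(0.0295), np.float64(0.0171)]
gx deg 18.639839255411285
[array([0.45924139, 0.1680729 , 0.086     ]), array([0.46535386, 0.1588296 , 0.086     ]), array([0.42757672, 0.14974285, 0.086     ]), array([0.43454867, 0.1392113 , 0.086     ])]
skirt [0.45075513 0.15456788 0.048     ]
tip [0.53472854 0.19337517 0.027     ] 0.09122532805345553 0.010361381319620786
fork [0.56828868 0.13997233 0.026     ] 0.10595659256068551 -0.050966719570845864
-0.061328100890466655
0.33002552 0.32704738
(341, 83) [0.5681158  0.14027761 0.02619536]
(272, 100) [0.51736009 0.1872871  0.03572971]
(276, 84) [0.53198006 0.19225722 0.02982008]
(255, 200) [0.43831527 0.15398675 0.08587316]
(253, 205) [0.43334262 0.1528316  0.08518086]
(255, 175) [0.45330577 0.16410286 0.06665282]
```

```bash
python3 plan.py .4512 .1545 .054 32.5
```

```text
clock 2.25 tcp [0.45193132 0.16012732 0.23216792] j [ 0.189 -0.105  1.949  0.009  1.294  1.174] w 0.08512811710298034 F [ 0.29  0.77 -0.51]
[[ 0.0016  0.5504 -0.8349]
 [ 0.0089 -0.8349 -0.5504]
 [-1.     -0.0065 -0.0062]]
slide [0.1781 0.0055 0.0048]
world ccw deg 179.1028580369284 turn rad -3.1259345724763885
world ccw deg -0.8971419630715616 turn rad 0.01565808111340413
```

step_arm([
  {"grip": -1, "slide": [0.02, 0.0055, 0.0048], "turn": 0.015},
  {"grip": -1, "slide": [0.04, 0.0055, 0.0048], "turn": 0.015},
  {"grip": -1, "slide": [0.06, 0.0055, 0.0048], "turn": 0.015},
  {"grip": -1, "slide": [0.08, 0.0055, 0.0048], "turn": 0.015},
  {"grip": -1, "slide": [0.1, 0.0055, 0.0048], "turn": 0.015},
  {"grip": -1, "slide": [0.11, 0.0055, 0.0048], "turn": 0.015},
  {"grip": -1, "slide": [0.11, 0.0055, 0.0048], "turn": 0.015},
  {"grip": -1, "slide": [0.11, 0.0055, 0.0048], "turn": 0.015},
])

```text
clock: 2.92
tcp_pos: [0.451, 0.1534, 0.1221]
tool_rot: [0.195, 0.68, 0.201, -0.678]
wrist_force: [-0.6, 0.2, 0.9]
grip_width: 0.0853
```

```bash
python3 plan.py .4512 .1545 .054 32.5
```

```text
clock 2.9167 tcp [0.4510134  0.153386   0.12207083] j [0.175 0.024 2.049 0.01  1.066 1.174] w 0.08534494910775521 F [-0.61  0.15  0.9 ]
[[ 9.000e-04  5.371e-01 -8.435e-01]
 [ 8.700e-03 -8.435e-01 -5.371e-01]
 [-1.000e+00 -6.900e-03 -5.400e-03]]
slide [ 0.0681 -0.0004 -0.0004]
world ccw deg -179.99069962093733 turn rad 3.141430331353466
world ccw deg 0.009300379062665343 turn rad -0.00016232223632705426
```

step_arm([
  {"grip": -1, "slide": [0.02, 0, -0.0004], "turn": 0},
  {"grip": -1, "slide": [0.04, 0, -0.0004], "turn": 0},
  {"grip": -1, "slide": [0.055, 0, -0.0004], "turn": 0},
  {"grip": -1, "slide": [0.065, 0, -0.0004], "turn": 0},
  {"grip": -1, "slide": [0.068, 0, -0.0004], "turn": 0},
  {"grip": -1, "slide": [0.068, 0, -0.0004], "turn": 0},
  {"grip": 0, "slide": [0.068, 0, -0.0004], "turn": 0},
  {"grip": 0, "slide": [0.068, 0, -0.0004], "turn": 0},
], newtons=30)

```text
clock: 3.58
tcp_pos: [0.4527, 0.1544, 0.0554]
tool_rot: [0.195, 0.681, 0.201, -0.677]
wrist_force: [-0.4, -0.4, -0.5]
grip_width: 0.0639
```

step_arm([
  {"grip": 0.3, "slide": [0, 0, 0], "turn": 0},
  {"grip": 0.5, "slide": [0, 0, 0], "turn": 0},
  {"grip": 0.7, "slide": [0, 0, 0], "turn": 0},
  {"grip": 1, "slide": [0, 0, 0], "turn": 0},
  {"grip": 1, "slide": [0, 0, 0], "turn": 0},
  {"grip": 1, "slide": [0, 0, 0], "turn": 0},
  {"grip": 1, "slide": [0, 0, 0], "turn": 0},
  {"grip": 1, "slide": [0, 0, 0], "turn": 0},
], newtons=30)

```text
clock: 4.25
tcp_pos: [0.4514, 0.1563, 0.0562]
tool_rot: [0.193, 0.68, 0.202, -0.678]
wrist_force: [-5.6, 6.1, 6.5]
grip_width: 0.0135
```

```bash
python3 plan.py .4512 .1545 .054 32.5;python3 - <<'E'
from rig import arm
import cv2,pickle
from h import *
for n in ["wrist","top"]:
    s=arm.snapshot(n); pickle.dump(s,open(f"{n}3.pkl","wb"))
    cv2.imwrite(f"pics/{n}3.png",s["pixels"][:,:,::-1])
E
```

```text
clock 4.25 tcp [0.4513771  0.15625329 0.0561614 ] j [0.178 0.137 2.078 0.015 0.924 1.174] w 0.013508132210515831 F [-5.58  6.09  6.47]
[[ 2.000e-04  5.361e-01 -8.442e-01]
 [ 1.250e-02 -8.441e-01 -5.361e-01]
 [-9.999e-01 -1.050e-02 -6.900e-03]]
slide [0.0021 0.0014 0.0011]
world ccw deg -179.9207182123841 turn rad 3.140208925359029
world ccw deg 0.07928178761591198 turn rad -0.0013837282307645295
```

View pics/wrist3.png

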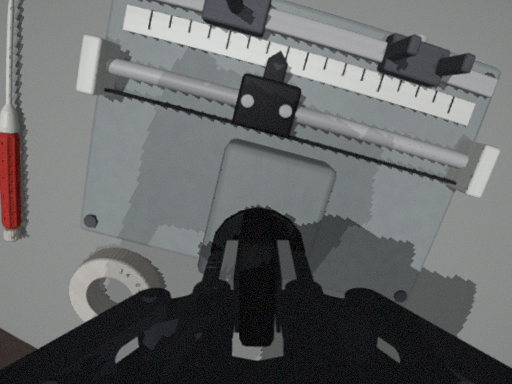

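The bar is gripped: the opening is 13.5 mm, the bar is centred between the pads, and the forces are low. In the wrist view the tip is at (277,53). I'll turn clockwise (+ about tool x) partway.

step_arm([
  {"grip": 1, "slide": [0, 0, 0], "turn": 0.08},
  {"grip": 1, "slide": [0, 0, 0], "turn": 0.16},
  {"grip": 1, "slide": [0, 0, 0], "turn": 0.24},
  {"grip": 1, "slide": [0, 0, 0], "turn": 0.32},
  {"grip": 1, "slide": [0, 0, 0], "turn": 0.4},
  {"grip": 1, "slide": [0, 0, 0], "turn": 0.48},
  {"grip": 1, "slide": [0, 0, 0], "turn": 0.55},
  {"grip": 1, "slide": [0, 0, 0], "turn": 0.55},
])

```text
clock: 5.02
tcp_pos: [0.4516, 0.1554, 0.0562]
tool_rot: [0.002, 0.707, 0.009, -0.707]
wrist_force: [-0.3, -3.8, 0.5]
grip_width: 0.0138
```

```bash
python3 plan.py .4512 .1545 .054 32.5;python3 - <<'E'
from rig import arm
import cv2,pickle
from h import *
for n in ["wrist"]:
    s=arm.snapshot(n); pickle.dump(s,open(f"{n}4.pkl","wb"))
    cv2.imwrite(f"pics/{n}4.png",s["pixels"][:,:,::-1])
E
```

```text
clock 5.0167 tcp [0.45163929 0.15535279 0.05621278] j [0.178 0.137 2.078 0.013 0.924 1.725] w 0.01376869270361469 F [-0.26 -3.8   0.51]
[[ 0.001   0.0157 -0.9999]
 [ 0.0105 -0.9998 -0.0157]
 [-0.9999 -0.0104 -0.0011]]
slide [0.0022 0.0009 0.0005]
world ccw deg -148.40070131288343 turn rad 2.5900808501784875
world ccw deg 31.599298687116573 turn rad -0.5515118034113057
```

View pics/wrist4.png

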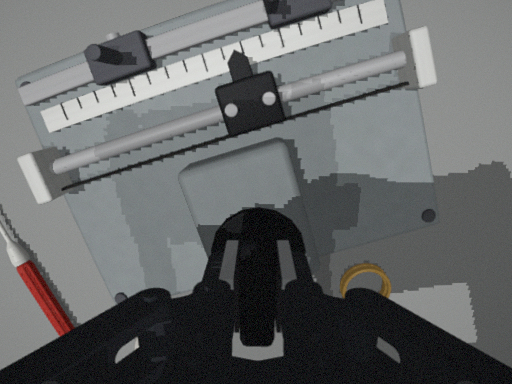

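The pointer moved right: the tip is at (237,53), and the pin clip is at (120,57).

```bash
python3 - <<'E'
import pickle;from h import *
fk=np.array([.5683,.1400]);g=np.radians(18.5);yl=np.array([-np.sin(g),np.cos(g)])
for n,p in [("wrist3",(277,53)),("wrist4",(236.5,53))]:
    s=pickle.load(open(n+".pkl","rb")); t=atz(s,*p,.027);print(n,t,"rem",(fk-t[:2])@yl)
s=pickle.load(open("wrist3.pkl","rb"))
crop(s,370,480,20,100,6,"pics/w3f.png")
E
```

```text
wrist3 [0.53405306 0.19768941 0.027     ] rem -0.0655749475009595
wrist4 [0.54334479 0.1669577  0.027     ] rem -0.03348303176766744
```

View pics/w3f.png

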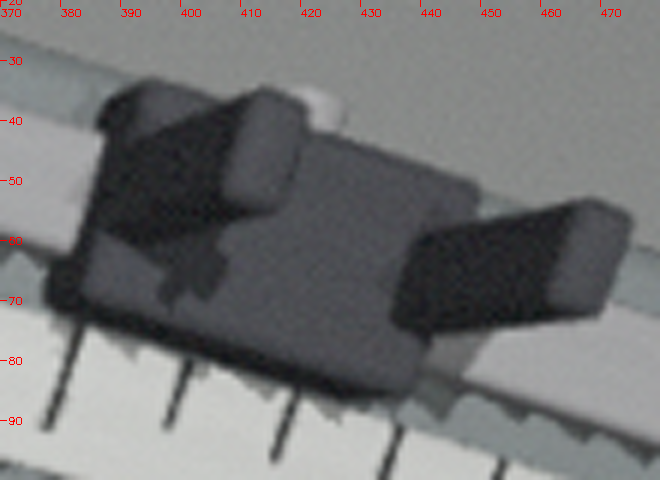

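```bash
python3 - <<'E'
import pickle;from h import *
g=np.radians(18.5);yl=np.array([-np.sin(g),np.cos(g)])
s=pickle.load(open("wrist3.pkl","rb"))
c=[atz(s,*p,.026) for p in [(383,69),(438,85),(448.5,51),(393,34)]]
print([np.linalg.norm(c[i]-c[(i+1)%4]).round(4) for i in range(4)])
f=np.mean(c,0);t=atz(s,277,53,.027);print(f,(f-t)[:2]@yl)
for n in ["scene3","x"]:pass
E
```

```text
[np.float64(0.0289), np.float64(0.0164), np.float64(0.0288), np.float64(0.0165)]
[0.56831957 0.1401311  0.026     ] -0.06545682905663483
```

step_arm([
  {"grip": 1, "slide": [0, 0, 0], "turn": 0.08},
  {"grip": 1, "slide": [0, 0, 0], "turn": 0.16},
  {"grip": 1, "slide": [0, 0, 0], "turn": 0.24},
  {"grip": 1, "slide": [0, 0, 0], "turn": 0.32},
  {"grip": 1, "slide": [0, 0, 0], "turn": 0.4},
  {"grip": 1, "slide": [0, 0, 0], "turn": 0.48},
  {"grip": 1, "slide": [0, 0, 0], "turn": 0.55},
  {"grip": 1, "slide": [0, 0, 0], "turn": 0.56},
])

```text
clock: 5.73
tcp_pos: [0.4514, 0.1543, 0.0562]
tool_rot: [0.192, -0.681, 0.186, 0.682]
wrist_force: [-1.0, -5.4, 2.0]
grip_width: 0.0135
```

```bash
python3 plan.py .4512 .1545 .054 32.5;python3 - <<'E'
from rig import arm
import cv2,pickle
from h import *
for n in ["wrist","top"]:
    s=arm.snapshot(n); pickle.dump(s,open(f"{n}5.pkl","wb"))
    cv2.imwrite(f"pics/{n}5.png",s["pixels"][:,:,::-1])
    if n=="top": crop(s,155,290,170,280,5,"pics/top5c.png")
E
```

```text
clock 5.7333 tcp [0.45137807 0.15427892 0.0561967 ] j [0.177 0.137 2.078 0.01  0.925 2.282] w 0.01353069632665442 F [-1.02 -5.39  1.96]
[[ 1.000e-04 -5.147e-01 -8.574e-01]
 [ 8.100e-03 -8.574e-01  5.146e-01]
 [-1.000e+00 -7.000e-03  4.000e-03]]
slide [ 0.0022 -0.0001  0.0003]
world ccw deg -116.52482324195131 turn rad 2.0337418258764637
world ccw deg 63.47517675804869 turn rad -1.1078508277133297
```

View pics/wrist5.png

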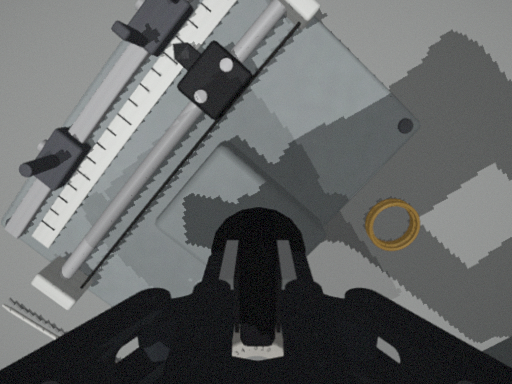

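View pics/top5c.png

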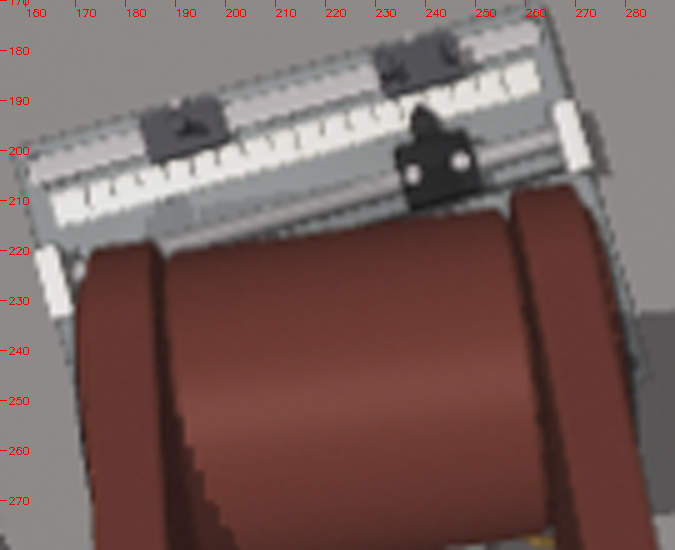

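The wrist view shows the tip near (177,48) and the fork clip near (155,25). In the top view the tip is near (237,191) and the fork near (237,183). I'll measure more finely.

```bash
python3 - <<'E'
import pickle;from h import *
s=pickle.load(open("wrist5.pkl","rb"));crop(s,100,230,0,100,6,"pics/w5c.png")
s=pickle.load(open("top5.pkl","rb"));crop(s,222,262,172,217,13,"pics/t5d.png")
E
```

```text
(no output)
```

View pics/w5c.png

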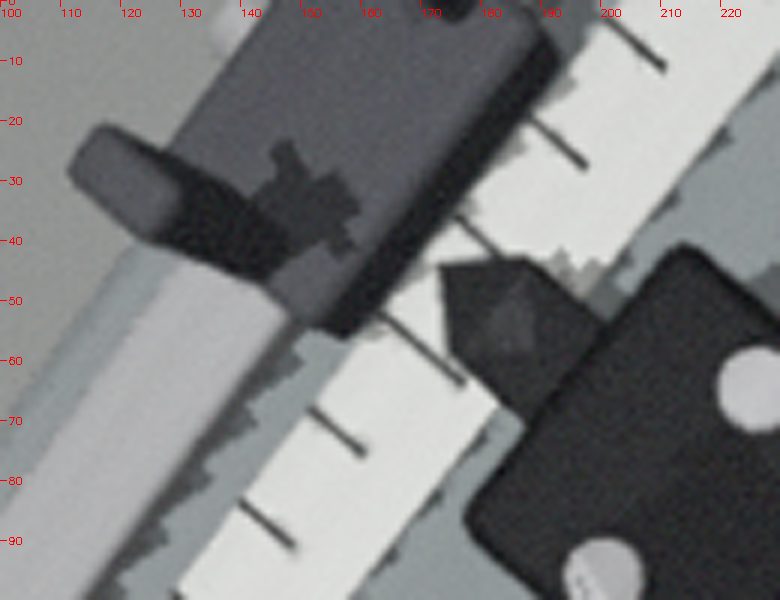

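View pics/t5d.png

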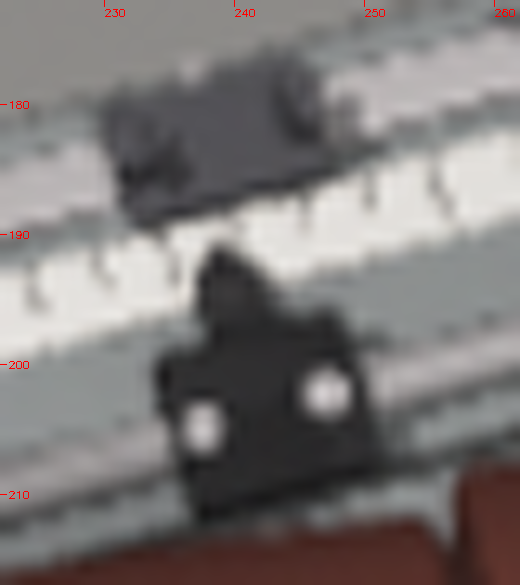

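```bash
python3 - <<'E'
import pickle;from h import *
s=pickle.load(open("wrist5.pkl","rb"))
a=atz(s,153.7,54,.026);b=atz(s,190.8,6.5,.026);t=atz(s,173.3,44.2,.027)
s1=atz(s,226.2,65,.036);s2=atz(s,200.5,96.2,.036)
y=(a-b)[:2];L=np.linalg.norm(y);y/=L;print("len",L,"ang",np.degrees(np.arctan2(-y[0],y[1])))
g=np.radians(18.5);y=np.array([-np.sin(g),np.cos(g)])
f=(a+b)/2
print("front centre",f,"tip",t,"rem tip",(f-t)[:2]@y,"rem screws",(f-(s1+s2)/2)[:2]@y, "screwdist",s1-s2)
s=pickle.load(open("top5.pkl","rb"))
P=lambda u,v,z:atz(s,222+u/13,172+v/13,z)
t=P(218,246,.027);a=P(140,225,.026);b=P(330,172,.026);c=P(105,105,.026);d=P(305,55,.026)
f2=(a+b)/2; f4=(a+b+c+d)/4
m=(P(204,430,.036)+P(326,393,.036))/2
print(t,f2,np.linalg.norm(a-b),np.linalg.norm(c-d),"rem",(f2-t)[:2]@y,(f4-t)[:2]@y,"screw",(f2-m)[:2]@y,(f4-m)[:2]@y)
E
```

```text
len 0.02777798526371482 ang 17.142370925314584
front centre [0.5596909  0.13665617 0.026     ] tip [0.55403246 0.13936322 0.027     ] rem tip -0.004362608781443829 rem screws -0.004728078692623614 screwdist [ 0.00539942 -0.01726859  0.        ]
[0.55124049 0.13958811 0.027     ] [0.55819608 0.13739442 0.026     ] 0.027975704189868732 0.029292488767637872 rem -0.004287368842008943 -0.00465856607490499 screw -0.004929223157958862 -0.0053004203908549085
```

Four estimates agree on about 4.6 mm still to go to the right, which is 0.083 rad.

step_arm([
  {"grip": 1, "slide": [0, 0, 0], "turn": 0.04},
  {"grip": 1, "slide": [0, 0, 0], "turn": 0.083},
  {"grip": 1, "slide": [0, 0, 0], "turn": 0.083},
  {"grip": 1, "slide": [0, 0, 0], "turn": 0.083},
  {"grip": 1, "slide": [0, 0, 0], "turn": 0.083},
  {"grip": 1, "slide": [0, 0, 0], "turn": 0.083},
  {"grip": 1, "slide": [0, 0, 0], "turn": 0.083},
  {"grip": 1, "slide": [0, 0, 0], "turn": 0.083},
])

```text
clock: 6.5
tcp_pos: [0.4513, 0.1541, 0.0562]
tool_rot: [0.218, -0.672, 0.213, 0.674]
wrist_force: [-0.5, -3.0, 2.0]
grip_width: 0.0135
```

```bash
python3 plan.py .4512 .1545 .054 32.5;python3 - <<'E'
from rig import arm
import cv2,pickle
from h import *
for n in ["wrist","top"]:
    s=arm.snapshot(n); pickle.dump(s,open(f"{n}6.pkl","wb"))
    if n=="top": crop(s,222,262,172,217,13,"pics/t6d.png")
    else: crop(s,100,230,0,100,6,"pics/w6c.png")
E
```

```text
clock 6.5 tcp [0.4512916  0.1541326  0.05622941] j [0.177 0.137 2.078 0.01  0.926 2.362] w 0.013469407766991886 F [-0.48 -2.98  2.  ]
[[-1.000e-04 -5.815e-01 -8.136e-01]
 [ 7.700e-03 -8.135e-01  5.815e-01]
 [-1.000e+00 -6.200e-03  4.600e-03]]
slide [ 0.0022 -0.0002  0.0003]
world ccw deg -111.94515182172438 turn rad 1.9538114809340188
world ccw deg 68.05484817827565 turn rad -1.187781172655775
```

View pics/w6c.png

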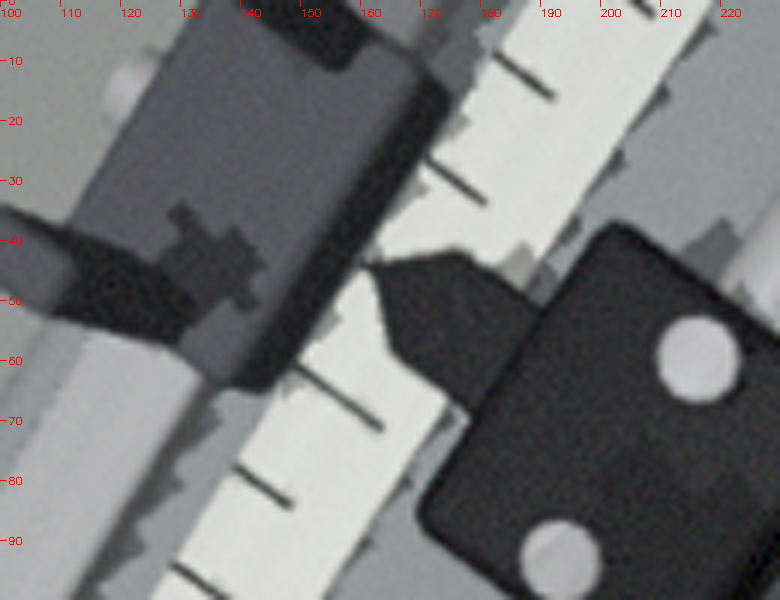

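View pics/t6d.png

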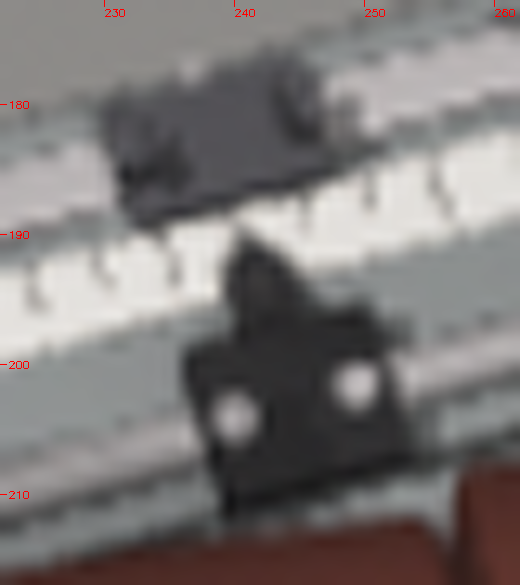

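```bash
python3 - <<'E'
import pickle;from h import *
s=pickle.load(open("wrist6.pkl","rb"))
W=lambda u,v,z:atz(s,100+u/6,v/6,z)
a=W(225,383,.026);b=W(430,72,.026);t=W(368,265,.027);m=(W(698,360,.036)+W(560,560,.036))/2
# bottom (scale-side) edge corners at z=.014
al=W(260,388,.018);bl=W(450,100,.018)
y=(a-b)[:2];L=np.linalg.norm(y);print(L)
g=np.radians(18.5);y=np.array([-np.sin(g),np.cos(g)]);f=(a+b)/2
print("rem",(f-t)[:2]@y,"screw",(f-m)[:2]@y)
s=pickle.load(open("top6.pkl","rb"))
P=lambda u,v,z:atz(s,222+u/13,172+v/13,z)
t=P(240,236,.027);a=P(140,225,.026);b=P(330,172,.026);c=P(105,105,.026);d=P(305,55,.026)
f2=(a+b)/2; f4=(a+b+c+d)/4
m=(P(235,417,.036)+P(357,386,.036))/2
print("rem",(f2-t)[:2]@y,(f4-t)[:2]@y,"screw",(f2-m)[:2]@y,(f4-m)[:2]@y)
s=pickle.load(open("wrist2.pkl","rb"))
D=lambda u,v:atz(s,230+u/5,40+v/5,.026)
print("w2 fork front ctr along y rel", [(x@y) for x in [((D(477,238)+D(615,278))/2)[:2], np.mean([D(477,238),D(615,278),D(640,190),D(498,152)],0)[:2]]], "screw",((atz(s,230+168/5,40+320/5,.036)+atz(s,230+260/5,40+347/5,.036))/2)[:2]@y)
E
```

```text
0.0288483436679965
rem -0.00025557365353378063 screw -0.0002882027260334023
rem -0.000898673461443305 -0.0012698706943393516 screw -0.0003785808732178561 -0.0007497781061139026
w2 fork front ctr along y rel [np.float64(-0.048141413021868425), np.float64(-0.04778487340996594)] screw 0.01104234777278927
```

About 0.4 mm is left, so I'll nudge 0.007 rad, open the fingers and rise straight up.

step_arm([
  {"grip": 1, "slide": [0, 0, 0], "turn": 0.007},
  {"grip": 1, "slide": [0, 0, 0], "turn": 0.007},
  {"grip": 1, "slide": [0, 0, 0], "turn": 0.007},
  {"grip": 1, "slide": [0, 0, 0], "turn": 0.007},
  {"grip": 0.6, "slide": [0, 0, 0], "turn": 0.007},
  {"grip": 0.3, "slide": [0, 0, 0], "turn": 0.007},
  {"grip": 0, "slide": [0, 0, 0], "turn": 0.007},
  {"grip": 0, "slide": [0, 0, 0], "turn": 0.007},
])

```text
clock: 7.27
tcp_pos: [0.4514, 0.1546, 0.0562]
tool_rot: [0.221, -0.672, 0.216, 0.673]
wrist_force: [-0.4, -0.2, -0.5]
grip_width: 0.0425
```

step_arm([
  {"grip": 0, "slide": [0, 0, 0], "turn": 0},
  {"grip": 0, "slide": [-0.02, 0, 0], "turn": 0},
  {"grip": 0, "slide": [-0.04, 0, 0], "turn": 0},
  {"grip": 0, "slide": [-0.06, 0, 0], "turn": 0},
  {"grip": 0, "slide": [-0.08, 0, 0], "turn": 0},
  {"grip": 0, "slide": [-0.1, 0, 0], "turn": 0},
  {"grip": 0, "slide": [-0.12, 0, 0], "turn": 0},
  {"grip": 0, "slide": [-0.12, 0, 0], "turn": 0},
])

```text
clock: 7.93
tcp_pos: [0.4547, 0.1544, 0.1809]
tool_rot: [-0.223, 0.674, -0.214, -0.671]
wrist_force: [0.6, -0.3, 0.6]
grip_width: 0.0427
```

```bash
python3 plan.py .4512 .1545 .054 32.5;python3 - <<'E'
from rig import arm
import cv2,pickle
from h import *
for n in ["wrist","top"]:
    s=arm.snapshot(n); pickle.dump(s,open(f"{n}7.pkl","wb"))
    if n=="top": crop(s,222,262,172,217,13,"pics/t7d.png")
    else: cv2.imwrite("pics/wrist7.png",s["pixels"][:,:,::-1]); crop(s,130,260,30,130,6,"pics/w7c.png")
E
```

```text
clock 7.9333 tcp [0.45471257 0.15440957 0.18094472] j [ 0.175 -0.054  2.002  0.01   1.182  2.37 ] w 0.042695153729107954 F [ 0.59 -0.29  0.56]
[[ 0.0092 -0.5875 -0.8092]
 [ 0.0108 -0.8091  0.5876]
 [-0.9999 -0.0141 -0.0011]]
slide [0.1269 0.0038 0.003 ]
world ccw deg -111.51654679869841 turn rad 1.9463309120916295
world ccw deg 68.48345320130159 turn rad -1.1952617414981637
```

View pics/wrist7.png

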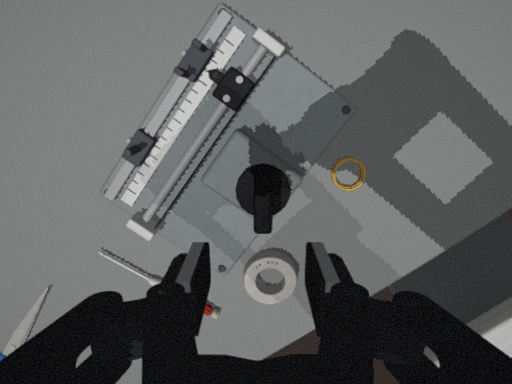

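View pics/w7c.png

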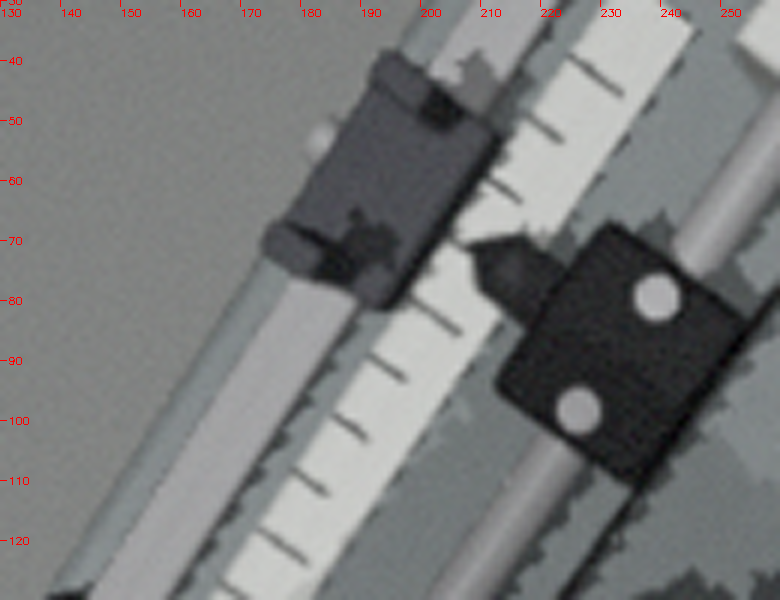

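View pics/t7d.png

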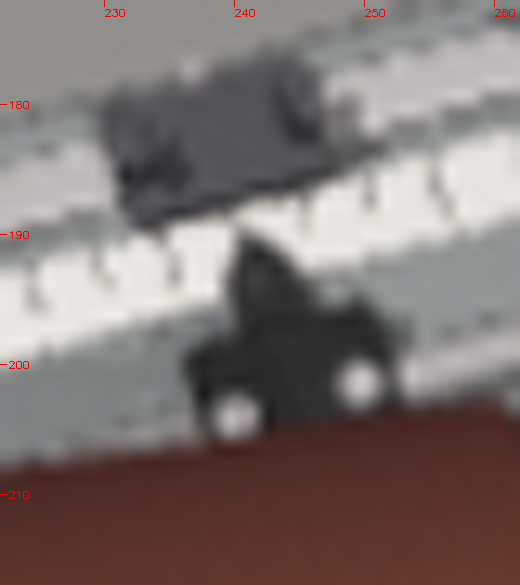

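The wrist view shows the knob free and the tip at about (208,71), opposite the middle of the fork clip. I'll check the numbers.

```bash
python3 - <<'E'
import pickle;from h import *
g=np.radians(18.5)
s=pickle.load(open("wrist7.pkl","rb"))
W=lambda u,v,z:atz(s,130+u/6,30+v/6,z)
a=W(380,305,.026);b=W(490,130,.026);t=W(468,247,.027);m=(W(657,297,.036)+W(578,411,.036))/2
f=(a+b)/2
# rod direction as gauge y
r1=atz(s,150,215,.027);r2=atz(s,262,58,.027)
# prong tops, z=.05
p1=W(398,78,.05);p2=W(287,243,.05)
print(np.linalg.norm(a-b), np.degrees(np.arctan2(-(a-b)[0],(a-b)[1])),"prongs",np.linalg.norm(p1-p2))
for gd in (18,18.5,19):
    g=np.radians(gd);y=np.array([-np.sin(g),np.cos(g)])
    print(gd,"rem tip",(f-t)[:2]@y,"screw",(f-m)[:2]@y,"prong-mid", ((p1+p2)/2-t)[:2]@y,((p1+p2)/2-m)[:2]@y)
E
```

```text
0.027805791047727756 19.11762791861725 prongs 0.024566706152499854
18 rem tip -0.0004238942522786866 screw 0.00012556690449677308 prong-mid -8.745145610478235e-05 0.0004620097006706785
18.5 rem tip -0.00047672669100601447 screw -0.00014959687328384896 prong-mid -0.00021875633032100505 0.00010837348740115955
19 rem tip -0.0005295228251500998 screw -0.00042474925868338443 prong-mid -0.0003500445453957235 -0.00024527097892900715
```

The pointer is within about 0.5 mm of the middle of the fork, and the gripper is clear. I'm handing in.

```bash
python3 -c "
from rig import arm
print(arm.get_state()['clock'],arm.sign_off())"
```

```text
the job is handed in; nothing more can be done
8.0333 None
```

I turned the knob clockwise about 1.2 rad until the pointer stood opposite the middle of the forked clip, the right-hand one seen from the knob. I then let go, raised the gripper clear, and handed the job in at about 8.0 s of the 32 s.

- **Position:** the final wrist-camera measurements put the pointer within about 0.5 mm of the fork's middle.
- **Disagreement:** before the last 0.4 mm nudge, the coarser top camera read 0.4–1.3 mm left to go, where the wrist camera read about 0.3 mm. After the nudge I looked at the top view but did not re-measure it.
- **Grip:** closing the fingers turned the knob slightly, moving the pointer about 4 mm away from the fork. The turning afterwards made that up.
- **Forces:** readings at the end of each move stayed at or below about 11 N. The pointer itself was not touched.

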